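Stack the wood-sample totes on their matching bases

ROBOT

A 7-joint arm with a two-finger parallel gripper is mounted at the origin on the work surface. World frame = base frame: x ahead of the robot, y to its left, z up, the work surface at z = 0. Lengths are in m, angles in rad, forces in N, time in s.
With the tool pointing down it reaches from about 0.4 to 0.85 m from the base axis. Payload 10.4 kg.
Tool frame: the origin (TCP) lies on the centre line of the jaws, within the pads' length; the fingertips stand 11 mm ahead of it and the grasp point (between the pads) lies 8 mm behind it (tip_reach is the distance from the TCP to the fingertips, in m); z points along the fingers, y is the line along which they close (so a half turn about z gives the same grasp; the last joint's range is limited). The gripper opens to 85 mm and grips with 20 to 120 N. Pads are 22 mm wide; open, the fingers measure 114 mm over their backs; the gripper's body (76 mm by 85 mm) begins 54 mm behind the grasp point. The pads swing forward as they close: fully open they stand 13 mm farther back than shut.
Start: joints at [-1.161, 0.332, -0.065, 1.46, 0.022, 1.35, -0.088], TCP at [0.262, 0.567, 0.242] pointing down, gripper open.
Joint ranges: [-2.6, 2.6], [-0.5, 2.12], [-1.47, 1.34], [0.16, 2.42], [-1.27, 4.41], [0.06, 2.06], [-2.6, 2.6]. Speed limits (rad/s): [2.22, 2.22, 2.79, 2.79, 3.14, 3.14, 3.14].

INTERFACE

Orientations are given as a unit quaternion [x, y, z, w].
In Python, from workcell import get_obs, camera, hand_in, tip_reach gives the robot as it stands. The module is installed in compiled form; this text tells all that it offers.
- The arm moves only by the tool move_arm, never from a script. Its argument "plan" is a list of rows, each an object with "delta_pos": the shift along the tool's x, y, z in shares of 60 cm (1.0 is 60 cm), a list of three; "turn": the turn, a rotation vector about the tool's x, y, z in parts of the range, where 1.0 means 2 rad, a list of three; "fingers": the closure, from 0 (fully open) to 1 (shut). A call has 1 to 12 rows; each row is the pose to reach, as a shift and turn from the pose commanded when the call began, along the tool's axes at that moment; what a row does not reach only later rows make up. A row lasts 1/8 s, in which the tool goes at most 62.5 mm and 10.7 degrees, less where a joint would pass 70% of its speed; a pose out of reach is approached as far as the arm can. No shift or turn number may pass 1 either way. A call with a gripper value outside its range is refused whole. The fingers move at their own pace and stop on an object; "force" is the grip in N (left out, the last holds). Time passes only in rows, so rows that repeat a pose let the fingers close. It gives the time, the measured TCP pose, the force, the opening and the grip force at its end, in the units of the state.
- get_obs(): the state, without advancing time (a new reading comes with each control period).
- camera(name): name is "scene" or "top"; returns a dict with "color" (480x640x3 uint8, red, green, blue), "range_z" (480x640 float32, m along the optical axis (not along the pixel's ray), 0 where there is no reading), "fx", "fy", "cx", "cy" (pixels), "k1" (the pictures are not rectified: a ray, as slopes to the right and down, at radius r is drawn at 1 + k1 r^2 times it, then the intrinsics apply), "R" (3x3) and "t" (3): a world point X has camera coordinates R X + t. Camera axes: x right, y down, z forward; pixel columns grow to the right and rows downward; lengths in m; the calibration is good to about 2 mm. A picture is of the moment at which its call begins.
- hand_in(): hands the job in; it is judged then, once.
The state is a dict: "clock": time; "joint_pos": joint angles; "joint_velocities": joint speeds; "tau": joint torques, N m; "position": TCP position; "ee_rot": TCP orientation; "ft_force": force on the tool from outside, world axes, zero at the start; "torque": the same for the moment, N m; "grip_width": opening from 0.0 (shut) to 1.0 (fully open); "grasp_force": force on a finger pad.
Only numpy, scipy, OpenCV 4.12 (cv2) and the standard library are available. Lean on these libraries where they do the work, as an engineer would, in place of code of your own. Each camera call takes 0.05 s, during which the arm holds its last target. There are 200 camera calls.

TASK

Stack each of the three loose sample totes on the fixed tote that holds the same kind of wood samples (rods, cubes or round slices). Set each one on end for end, with its white card tab at the other end from the tab below, so that it interlocks and rests level on the rim instead of nesting down onto the samples. Carry the totes upright so nothing would spill, leave the brush, log slice and glue bottle where they are, and let go of everything.

Things in the scene. Friction and masses are not known exactly. Their poses are not given: they have to be found in the camera images.
- long_tote: Loose grey tote 140 x 60 x 46 mm, about 300 g, holding long wooden rods lying lengthwise, side by side. Origin: centre of underside; x lengthwise to the end with a white card tab (14 mm out). Grip across its 60 mm width, mid-length, on the upright collar (top 24 mm). Tub below is 126 x 46, bottom edges rounded; side lugs at x = 56 and -36, undersides 10 mm up, each below a notch in the collar.
- long_base: Fixed tote like long_tote, same filling (long wooden rods lying lengthwise, side by side), on a 156 x 84 x 8 mm plywood board. Origin: centre of board's underside; x to its card tab. Rim 54 mm up, mouth 132 x 52. A tote with its x reversed interlocks: tub enters 10 mm (3 mm play), lugs on the rim, its origin 44 mm above this one. With x alike it nests, at 36 mm.
- middle_tote: Loose grey tote 118 x 60 x 46 mm, about 260 g, holding two rows of small wooden cubes. Origin: centre of underside; x lengthwise to the end with a white card tab (14 mm out). Grip across its 60 mm width, mid-length, on the upright collar (top 24 mm). Tub below is 104 x 46, bottom edges rounded; side lugs at x = 45 and -25, undersides 10 mm up, each below a notch in the collar.
- middle_base: Fixed tote like middle_tote, same filling (two rows of small wooden cubes), on a 134 x 84 x 8 mm plywood board. Origin: centre of board's underside; x to its card tab. Rim 54 mm up, mouth 110 x 52. A tote with its x reversed interlocks: tub enters 10 mm (3 mm play), lugs on the rim, its origin 44 mm above this one. With x alike it nests, at 36 mm.
- short_tote: Loose grey tote 96 x 60 x 46 mm, about 220 g, holding two round bark-edged branch slices. Origin: centre of underside; x lengthwise to the end with a white card tab (14 mm out). Grip across its 60 mm width, mid-length, on the upright collar (top 24 mm). Tub below is 82 x 46, bottom edges rounded; side lugs at x = 34 and -14, undersides 10 mm up, each below a notch in the collar.
- short_base: Fixed tote like short_tote, same filling (two round bark-edged branch slices), on a 112 x 84 x 8 mm plywood board. Origin: centre of board's underside; x to its card tab. Rim 54 mm up, mouth 88 x 52. A tote with its x reversed interlocks: tub enters 10 mm (3 mm play), lugs on the rim, its origin 44 mm above this one. With x alike it nests, at 36 mm.
- brush: Bystander: a brush lying on the table on the left, about 200 mm long and under 40 mm high, origin under its middle. Leave alone.
- log_slice: Bystander: a loose bark-edged log slice, 90 mm across, 30 mm thick, lying flat on the right; origin at the centre of its underside. Leave alone.
- glue: Bystander: a white glue bottle with an orange cap, 48 mm across, 110 mm tall, standing on the right; origin at the centre of its underside. Leave alone.
Mind the look-alikes: they are no part of the job. What is shaped like the middle_tote but pink is not meant. Leave any pink look-alike of the middle_base alone.

How it is judged:
By the outcome, as a careful person would: the job done as asked, in the order asked, and still so for the second after the job is handed in, with the robot touching nothing.
It also fails if it takes over 93 s, if anything falls off the work surface, if the arm or the gripper's body presses on something with over 40 N, if the wrist force passes 120 N, or if a joint passes its speed limit or range.

## Working session

There is one attempt and no reset: what is moved stays moved. The work goes in short steps, Python scripts to look and compute and a tool call to move; the robot and the scene stay as the last step left them, time stands still between calls to the robot, and variables do not carry over. Pictures are saved under pics/ and viewed, at most 14 in all, crops included, and the job is handed in when it is done.

Besides the shell and the picture viewer there is one more tool, called after "Emit:" as name(argument=value, ...), one argument or row to a line, values as JSON. move_arm: Moves the arm, as the interface text tells. Its arguments: {"type":"object","properties":{"plan":{"type":"array","items":{"type":"object","properties":{"delta_pos":{"type":"array","items":{"type":"number"}},"turn":{"type":"array","items":{"type":"number"}},"fingers":{"type":"number"}}}},"force":{"type":"number"}},"required":["plan"]}

```bash
mkdir -p pics
cat > h.py <<'E'
import numpy as np, cv2
from workcell import get_obs, camera
def snap(n,tag):
    c=camera(n); np.savez(f'{tag}.npz',**c); cv2.imwrite(f'pics/{tag}.png',c['color'][:,:,::-1]); return c
def cloud(c):
    K=np.array([[c['fx'],0,c['cx']],[0,c['fy'],c['cy']],[0,0,1.]])
    v,u=np.mgrid[0:480,0:640]
    p=cv2.undistortPoints(np.stack([u,v],-1).reshape(-1,1,2).astype(float),K,np.array([float(c['k1']),0,0,0])).reshape(480,640,2)
    z=c['range_z'][...,None]
    P=np.concatenate([p*z,z],-1)
    W=(P-c['t'])@c['R']; W[c['range_z']==0]=np.nan
    return W
E
python3 - <<'E'
from h import *
for n in('scene','top'):
    c=snap(n,n+'0'); print(n,c['fx'],c['k1'],(-c['R'].T@c['t']).round(3)); 
    W=cloud(c); print(np.nanmedian(W[...,2]))
o=get_obs(); print({k:np.round(v,3) for k,v in o.items()})
E
```

```text
scene 489.90953022196805 -0.13480100782485227 [ 1.232 -0.516  0.844]
-0.0011002458937209305
top 584.233765917409 -0.014470761951555946 [0.284 0.003 1.631]
-0.00019819079539600527
{'clock': np.float64(0.1), 'joint_pos': array([-1.161,  0.333, -0.065,  1.461,  0.022,  1.35 , -0.089]), 'joint_velocities': array([-0.001, -0.   , -0.002, -0.003, -0.   , -0.002,  0.001]), 'tau': array([ 2.0000e-03, -6.2675e+01,  4.9000e-02, -3.9243e+01,  1.6000e-02,
        7.0000e-03, -0.0000e+00]), 'position': array([0.262, 0.567, 0.242]), 'ee_rot': array([ 0.215,  0.977, -0.001, -0.   ]), 'ft_force': array([0.404, 0.4  , 0.529]), 'torque': array([-0.003,  0.036, -0.023]), 'grasp_force': np.float64(0.0), 'grip_width': np.float64(1.0)}
```

View pics/top0.png

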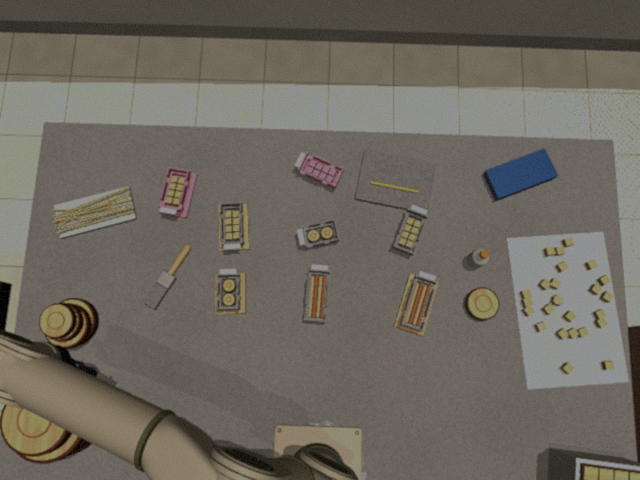

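View pics/scene0.png

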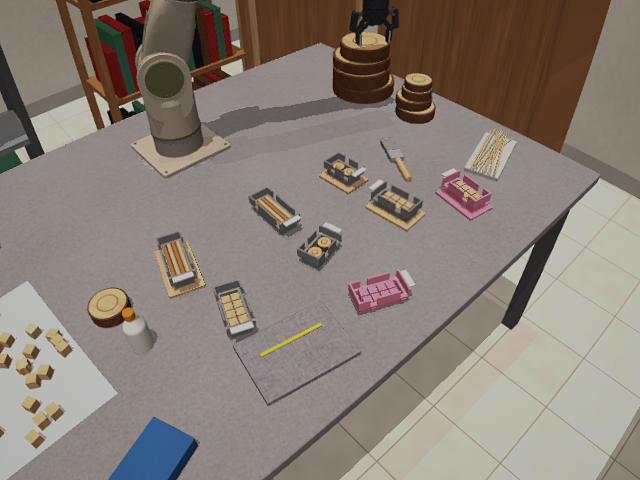

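```bash
cat > m.py <<'E'
from h import *
A={'long_tote':(317,294,90,140),'long_base':(416,303,75,140),'middle_tote':(409,231,70,118),'middle_base':(232,227,-90,118),'short_tote':(319,235,170,96),'short_base':(229,292,90,96)}
def run(tag,show=True):
    c=dict(np.load(f'top{tag}.npz')); W=cloud(c); s=dict(np.load(f'scene{tag}.npz')); S=cloud(s).reshape(-1,3); T=W.reshape(-1,3)
    return c,W,s,S,T
E
python3 - <<'E'
from m import *
c,W,s,S,T=run('0')
ims=[]
for n,(u,v,a,L) in A.items():
    p=W[v-3:v+4,u-3:u+4].reshape(-1,3); ctr=np.nanmedian(p,0)
    for nm,P in(('top',T),('scn',S)):
        q=P[(np.hypot(*(P[:,:2]-ctr[:2]).T)<.11)]; tab=np.median(q[np.abs(q[:,2])<.004,2])
        h=q[q[:,2]>.015]
        hist=np.histogram(h[:,2],np.arange(.015,.075,.005))[0]
        print(n,nm,ctr.round(3),tab.round(4),hist,np.percentile(h[:,2],97).round(4))
    ims.append(cv2.resize(c['color'][v-33:v+33,u-33:u+33,::-1],(264,264),interpolation=cv2.INTER_CUBIC))
cv2.imwrite('pics/crops.png',np.vstack([np.hstack(ims[:3]),np.hstack(ims[3:])]))
E
```

```text
long_tote top [0.464 0.014 0.028] 0.0004 [ 84 264 392 170  30  88 132  47   2   0   0] 0.0507
long_tote scn [0.464 0.014 0.028] 0.0 [ 13 226 421 106 103 150 194   0   0   0   0] 0.0474
long_base top [ 0.448 -0.257  0.033] 0.0005 [ 36  39  93 341 381 112  47 120 129  26   0] 0.0591
long_base scn [ 0.448 -0.257  0.033] -0.0002 [ 38  40  48 586 241  62  66 283  59   0   0] 0.0553
middle_tote top [ 0.651 -0.239  0.027] 0.0007 [228 197 297 173  52  85 125  37   3   0   0] 0.0504
middle_tote scn [ 0.651 -0.239  0.027] -0.0003 [201 289 578  82  65 202 222   2   0   0   0] 0.047
middle_base top [0.643 0.261 0.033] 0.0006 [ 58  32  70 220 276  86  53 122  89  18   0] 0.0588
middle_base scn [0.643 0.261 0.033] -0.0003 [ 58  34  44 261 254 105 122 219  31   0   0] 0.0549
short_tote top [0.63  0.014 0.027] 0.0005 [ 43 174 231 130  40 109 158  70   4   0   0] 0.052
short_tote scn [0.63  0.014 0.027] -0.0001 [ 28 172 412 122 113 214 252   1   0   0   0] 0.0477
short_base top [0.462 0.254 0.035] 0.0005 [ 52  31  58 219 234  63  46 107  88  13   1] 0.0585
short_base scn [0.462 0.254 0.035] -0.0003 [ 45  33  41 233 101  64  80 151   9   0   0] 0.0542
```

View pics/crops.png

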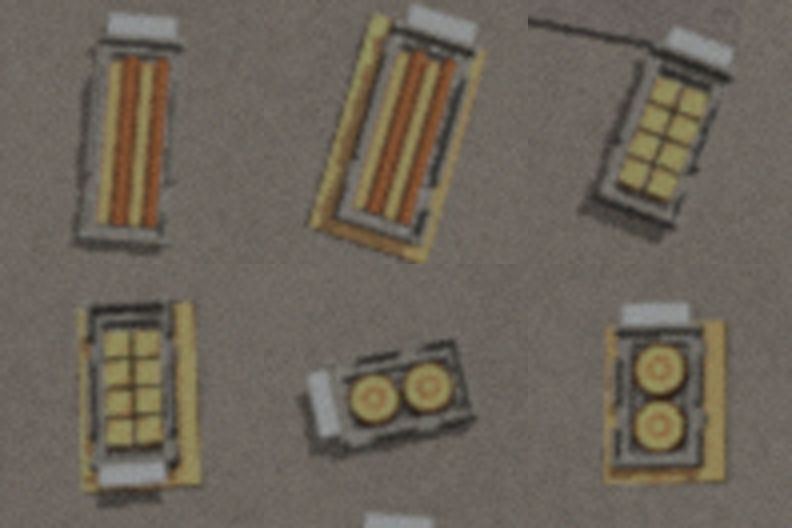

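```bash
cat >> m.py <<'E'
from scipy.optimize import least_squares
def fit(P,ctr,a0,L,zt):
    q=P[(np.hypot(*(P[:,:2]-ctr[:2]).T)<L/2+.03)&(P[:,2]>zt-.012)&(P[:,2]<zt+.008)][:,:2]
    def loc(x): 
        d=q-x[:2]; C,Sn=np.cos(x[2]),np.sin(x[2]); return d[:,0]*C+d[:,1]*Sn, -d[:,0]*Sn+d[:,1]*C
    def res(x):
        X,Y=loc(x); hx,hy=L/2-.002,.028
        dx=np.abs(X)-hx; dy=np.abs(Y)-hy
        d=np.where((dx>0)|(dy>0),np.hypot(np.maximum(dx,0),np.maximum(dy,0)),np.minimum(-dx,-dy))
        tab=np.maximum.reduce([L/2-X,X-L/2-.014,np.abs(Y)-.026,0*X])
        return np.minimum(d,np.hypot(tab,0))
    best=min((least_squares(res,[*(ctr[:2]+e),np.radians(a0)],loss='cauchy',f_scale=.002) for e in np.array([[0,0],[.006,0],[-.006,0],[0,.006],[0,-.006]])),key=lambda r:r.cost)
    x=best.x; return np.r_[x[:2],np.degrees(x[2])],np.sqrt(np.median(best.fun**2)),len(q)
E
python3 - <<'E'
from m import *
c,W,s,S,T=run('0')
for n,(u,v,a,L) in A.items():
    ctr=np.nanmedian(W[v-3:v+4,u-3:u+4].reshape(-1,3),0); zt=.054 if 'base' in n else .046
    aw=a-90 # image right=-y, up=+x
    for P in(T,S,np.vstack([T,S])):
        x,r,k=fit(P,ctr,aw,L,zt); print(n,x.round(4),r.round(4),k)
E
```

```text
long_tote [ 28.4726 -63.4422 -66.2665] 0.0884 6110
long_tote [-18.2717   1.1313  -3.421 ] 0.3905 9767
long_tote [ 47.755  -34.3457 -35.7644] 0.2686 15877
long_base [-1.6483  0.0925 -9.5344] 0.3571 2788
long_base [  5.2109  -1.6488 -17.1386] 0.3846 5683
long_base [-22.4273   8.0668 -19.8801] 0.3701 8471
middle_tote [ 24.0542 -53.3452 -66.2475] 0.0886 6110
middle_tote [-28.1554  20.1026 -35.4633] 0.2958 9767
middle_tote [ 46.3329 -33.321  -35.764 ] 0.2686 15877
middle_base [   1.8809    2.3348 -120.7049] 0.0844 2788
middle_base [   0.5489    0.2555 -180.0902] 0.2972 5683
middle_base [ 5.180000e-02  2.565000e-01 -1.800526e+02] 0.2703 8471
short_tote [ 7.614  21.8458 72.1184] 0.1191 6110
short_tote [ 0.6951  0.3929 81.4355] 0.1977 9767
short_tote [ 0.9435  8.253  87.9125] 0.1497 15877
short_base [ 6.684  10.4222 59.2941] 0.0844 2788
short_base [ 0.3259  0.2559 -0.0903] 0.2972 5683
short_base [ 0.7128  0.2559 -0.0527] 0.2703 8471
```

```bash
sed -i 's/^def fit.*/&\n    L=L\/1000/' m.py
cat > g.py <<'E'
from m import *
def allfit(tag,names=A):
    c,W,s,S,T=run(tag); out={}
    for n in names:
        u,v,a,L=A[n]
        ctr=np.nanmedian(W[v-3:v+4,u-3:u+4].reshape(-1,3),0); zt=.054 if 'base' in n else .046
        for P in(T,S,np.vstack([T,S])):
            x,r,k=fit(P,ctr,a-90,L,zt); print(n,x.round(4),r.round(4),k)
        out[n]=x
    return out
E
python3 -c "
from g import *
allfit('0')"
```

```text
long_tote [ 0.4585  0.0142 -2.7594] 0.0007 305
long_tote [ 0.4588  0.0117 -2.753 ] 0.0008 469
long_tote [ 0.4587  0.0125 -2.7274] 0.001 774
long_base [  0.4465  -0.2609 -16.3279] 0.0008 354
long_base [  0.4478  -0.2636 -16.3807] 0.0006 445
long_base [  0.4475  -0.2624 -16.5126] 0.0008 799
middle_tote [  0.6457  -0.239  -20.268 ] 0.0007 320
middle_tote [  0.6473  -0.2419 -19.832 ] 0.0007 498
middle_tote [  0.6465  -0.2408 -20.2522] 0.0008 818
middle_base [   0.65      0.2589 -174.7759] 0.0008 308
middle_base [   0.6516    0.2569 -174.439 ] 0.0009 428
middle_base [   0.6511    0.2577 -174.5793] 0.0009 736
short_tote [6.327000e-01 1.160000e-02 1.040476e+02] 0.0006 256
short_tote [6.345000e-01 9.500000e-03 1.044796e+02] 0.0007 466
short_tote [6.340000e-01 9.900000e-03 1.044154e+02] 0.0008 722
short_base [0.459  0.2559 2.7491] 0.0007 280
short_base [0.4622 0.2538 3.4442] 0.0008 282
short_base [0.4607 0.2545 2.9938] 0.0008 562
```

```bash
cat > d.py <<'E'
import sys, numpy as np
from scipy.spatial.transform import Rotation as R
from workcell import get_obs
import workcell
def delta(x,y,z,psi):
    o=get_obs(); C=R.from_quat(o['ee_rot']); p=np.radians(psi)
    ty=np.array([np.cos(p),np.sin(p),0]); tz=np.array([0,0,-1.]); M=np.column_stack([np.cross(ty,tz),ty,tz])
    print('dpos',(C.inv().apply(np.array([x,y,z])-o['position'])).round(4),'turn',(C.inv()*R.from_matrix(M)).as_rotvec().round(4))
if __name__=='__main__': delta(*map(float,sys.argv[1:]))
E
python3 -c "
from d import *
t=workcell.tip_reach; print(t() if callable(t) else t)"
python3 d.py .634 .010 .15 14.4; python3 d.py .634 .010 .024 14.4
```

```text
0.011
dpos [-0.5713 -0.3496  0.0921] turn [-1.200e-03  6.000e-04  8.867e-01]
dpos [-0.5713 -0.3494  0.2181] turn [-1.200e-03  6.000e-04  8.867e-01]
```

Careful with the scale: shifts go in shares of 60 cm and turns go in shares of 2 rad. That gives: -0.571 m / 0.6 = -0.9517, -0.57 m / 0.6 = -0.95, 0.887 rad / 2 = 0.4435.

Emit:
move_arm(
  plan=[
    {"delta_pos": [-0.2333, -0.1333, 0], "turn": [0, 0, 0.1], "fingers": 0},
    {"delta_pos": [-0.95, -0.5833, 0.15], "turn": [0, 0, 0.4435], "fingers": 0},
    {"delta_pos": [-0.9517, -0.5833, 0.1533], "turn": [-0.0005, 0, 0.4435], "fingers": 0},
    {"delta_pos": [-0.9517, -0.5833, 0.1533], "turn": [-0.0005, 0, 0.4435], "fingers": 0},
    {"delta_pos": [-0.9517, -0.5833, 0.1533], "turn": [-0.0005, 0, 0.4435], "fingers": 0},
    {"delta_pos": [-0.9517, -0.5833, 0.1533], "turn": [-0.0005, 0, 0.4435], "fingers": 0},
    {"delta_pos": [-0.9517, -0.5833, 0.1533], "turn": [-0.0005, 0, 0.4435], "fingers": 0},
    {"delta_pos": [-0.9517, -0.5833, 0.1533], "turn": [-0.0005, 0, 0.4435], "fingers": 0},
    {"delta_pos": [-0.9517, -0.5833, 0.1533], "turn": [-0.0005, 0, 0.4435], "fingers": 0},
    {"delta_pos": [-0.9517, -0.5833, 0.1533], "turn": [-0.0005, 0, 0.4435], "fingers": 0},
    {"delta_pos": [-0.9517, -0.5833, 0.1533], "turn": [-0.0005, 0, 0.4435], "fingers": 0},
    {"delta_pos": [-0.9517, -0.5833, 0.1533], "turn": [-0.0005, 0, 0.4435], "fingers": 0},
  ],
)

```text
clock: 1.6
position: [0.6342, 0.0047, 0.149]
ee_rot: [0.616, 0.788, -0.001, 0.0]
ft_force: [0.3, -0.2, -0.7]
grip_width: 0.999
grasp_force: 0.0
```

```bash
python3 d.py .634 .010 .15 14.4; python3 d.py .634 .010 .024 14.4
```

```text
dpos [ 0.0051  0.0011 -0.0011] turn [-0.0013  0.0021 -0.007 ]
dpos [0.0054 0.0013 0.1249] turn [-0.0013  0.0021 -0.007 ]
```

Emit:
move_arm(
  plan=[
    {"delta_pos": [0, 0, 0], "turn": [0, 0, 0], "fingers": 0},
    {"delta_pos": [0, 0, 0], "turn": [0, 0, 0], "fingers": 0},
  ],
)

```text
clock: 1.85
position: [0.6333, 0.0118, 0.1504]
ee_rot: [0.612, 0.791, 0.001, -0.0]
ft_force: [-0.3, 1.0, -0.1]
grip_width: 0.998
grasp_force: 0.0
```

```bash
python3 d.py .634 .010 .024 14.4
```

```text
dpos [-2.100e-03  1.000e-04  1.264e-01] turn [ 0.0009 -0.0013  0.0017]
```

Converted, 0.126 m / 0.6 = 0.21, 0.11 m / 0.6 = 0.1833.

Emit:
move_arm(
  plan=[
    {"delta_pos": [0, 0, 0.0667], "turn": [0, 0, 0], "fingers": 0},
    {"delta_pos": [0, 0, 0.1333], "turn": [0, 0, 0], "fingers": 0},
    {"delta_pos": [0, 0, 0.1833], "turn": [0, 0, 0], "fingers": 0},
    {"delta_pos": [0, 0, 0.21], "turn": [0, 0, 0], "fingers": 0},
    {"delta_pos": [0, 0, 0.21], "turn": [0, 0, 0], "fingers": 0},
    {"delta_pos": [0, 0, 0.21], "turn": [0, 0, 0], "fingers": 0},
  ],
)

```text
clock: 2.6
position: [0.6347, 0.0105, 0.0257]
ee_rot: [0.613, 0.79, 0.001, 0.001]
ft_force: [-0.5, -0.7, 0.2]
grip_width: 1.0
grasp_force: 0.0
```

Emit:
move_arm(
  plan=[
    {"delta_pos": [0, 0, 0], "turn": [0, 0, 0], "fingers": 0.6},
    {"delta_pos": [0, 0, 0], "turn": [0, 0, 0], "fingers": 0.6},
    {"delta_pos": [0, 0, 0], "turn": [0, 0, 0], "fingers": 0.6},
    {"delta_pos": [0, 0, 0], "turn": [0, 0, 0], "fingers": 0.6},
    {"delta_pos": [0, 0, 0], "turn": [0, 0, 0], "fingers": 0.6},
    {"delta_pos": [0, 0, 0], "turn": [0, 0, 0], "fingers": 0.6},
  ],
  force=40,
)

```text
clock: 3.35
position: [0.6344, 0.0103, 0.0255]
ee_rot: [0.613, 0.79, 0.001, 0.001]
ft_force: [-2.1, -0.0, 4.3]
grip_width: 0.694
grasp_force: 43.8
```

```bash
python3 d.py .634 .010 .024 14.4
```

```text
dpos [-0.0002 -0.0004  0.0015] turn [ 0.0024 -0.0005 -0.0004]
```

Converted, -0.105 m / 0.6 = -0.175, -0.09 m / 0.6 = -0.15.

Emit:
move_arm(
  plan=[
    {"delta_pos": [0, 0, -0.0333], "turn": [0, 0, 0], "fingers": 0.6},
    {"delta_pos": [0, 0, -0.0833], "turn": [0, 0, 0], "fingers": 0.6},
    {"delta_pos": [0, 0, -0.15], "turn": [0, 0, 0], "fingers": 0.6},
    {"delta_pos": [0, 0, -0.175], "turn": [0, 0, 0], "fingers": 0.6},
    {"delta_pos": [0, 0, -0.175], "turn": [0, 0, 0], "fingers": 0.6},
    {"delta_pos": [0, 0, -0.175], "turn": [0, 0, 0], "fingers": 0.6},
    {"delta_pos": [0, 0, -0.175], "turn": [0, 0, 0], "fingers": 0.6},
  ],
)

```text
clock: 4.22
position: [0.6329, 0.0102, 0.1277]
ee_rot: [0.613, 0.79, -0.0, -0.001]
ft_force: [-0.2, 0.4, -1.8]
grip_width: 0.692
grasp_force: 44.3
```

```bash
python3 d.py .4607 .2545 .13 93; python3 -c "
from workcell import get_obs;print(get_obs()['joint_pos'].round(2))"
```

```text
dpos [ 0.2794 -0.1061 -0.0019] turn [-8.0000e-04 -1.6000e-03 -1.3721e+00]
[-0.4   0.45  0.41  1.59 -0.19  1.14  0.3 ]
```

Converted, 0.2795 m / 0.6 = 0.4658, 0.19 m / 0.6 = 0.3167, -1.371 rad / 2 = -0.6855.

Emit:
move_arm(
  plan=[
    {"delta_pos": [0.0333, -0.0133, -0.0017], "turn": [0, 0, -0.05], "fingers": 0.6},
    {"delta_pos": [0.0833, -0.0317, -0.0017], "turn": [0, 0, -0.125], "fingers": 0.6},
    {"delta_pos": [0.1417, -0.0533, -0.0017], "turn": [0, 0, -0.21], "fingers": 0.6},
    {"delta_pos": [0.2, -0.075, -0.0017], "turn": [0, 0, -0.295], "fingers": 0.6},
    {"delta_pos": [0.2583, -0.0983, -0.0017], "turn": [0, 0, -0.38], "fingers": 0.6},
    {"delta_pos": [0.3167, -0.12, -0.0017], "turn": [0, 0, -0.465], "fingers": 0.6},
    {"delta_pos": [0.375, -0.1417, -0.0033], "turn": [0, 0, -0.55], "fingers": 0.6},
    {"delta_pos": [0.425, -0.1617, -0.0033], "turn": [0, 0, -0.625], "fingers": 0.6},
    {"delta_pos": [0.455, -0.1733, -0.0033], "turn": [0, 0, -0.67], "fingers": 0.6},
    {"delta_pos": [0.4658, -0.1767, -0.0033], "turn": [0, 0, -0.6855], "fingers": 0.6},
    {"delta_pos": [0.4658, -0.1767, -0.0033], "turn": [0, 0, -0.6855], "fingers": 0.6},
    {"delta_pos": [0.4658, -0.1767, -0.0033], "turn": [0, 0, -0.6855], "fingers": 0.6},
  ],
)

```text
clock: 5.72
position: [0.4622, 0.2536, 0.1312]
ee_rot: [-0.024, 1.0, 0.0, 0.0]
ft_force: [0.0, 0.4, -2.4]
grip_width: 0.693
grasp_force: 44.2
```

```bash
cat > held.py <<'E'
# fit a tote held by the arm: python3 held.py tag name x y ; reports pose per view + base pose per view
import sys
from g import *
from workcell import get_obs
tag,n,x,y,yaw=sys.argv[1],sys.argv[2],*map(float,sys.argv[3:6])
snap('top','top'+tag); snap('scene','scene'+tag); o=get_obs()
c,W,s,S,T=run(tag); zt=o['position'][2]-.0255+.046 if len(sys.argv)<7 else float(sys.argv[6])
print('TCP',o['position'].round(4),'yawquat',o['ee_rot'].round(3),'zt',zt.round(3) if len(sys.argv)<7 else zt)
for nm,P in(('top',T),('scn',S),('both',np.vstack([T,S]))):
    q,r,k=fit(P,np.array([x,y]),yaw+0.,A[n][3],zt); print(nm,q.round(4),r.round(4),k)
E
python3 held.py 1 short_tote .4607 .2545 183; python3 d.py .4607 .2545 .13 93
```

```text
TCP [0.4621 0.2538 0.1313] yawquat [-0.025  1.     0.     0.   ] zt 0.152
top [  0.4582   0.2485 188.9244] 0.0013 42
scn [  0.4628   0.2509 182.5112] 0.0019 302
both [  0.4625   0.2512 182.6419] 0.0018 344
dpos [0.0014 0.0008 0.0013] turn [ 0.0004  0.0008 -0.0033]
```

View pics/scene1.png

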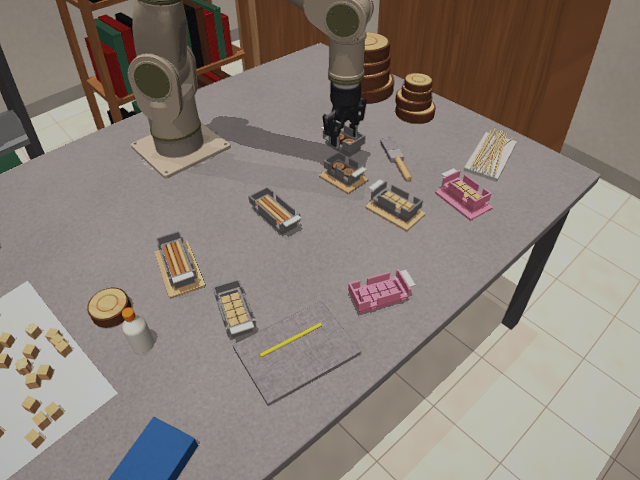

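```bash
cat > held2.py <<'E'
import sys
from g import *
def h2(tag,n,x,y,yaw,zt,lo=.022):
    c,W,s,S,T=run(tag); p=np.radians(yaw); L=A[n][3]/1000
    for nm,P in(('top',T),('scn',S)):
        d=P[:,:2]-[x,y]; X=d@[np.cos(p),np.sin(p)]; Y=d@[-np.sin(p),np.cos(p)]
        k=(np.abs(X)>lo)&(np.abs(X)<L/2+.02)&(np.abs(Y)<.04)
        q,r,m=fit(P[k],np.array([x,y]),yaw,A[n][3],zt); print(nm,q.round(4),r.round(4),m)
        k2=k&(P[:,2]>zt-.012)&(P[:,2]<zt+.01); print('  z97',np.percentile(P[k2,2],[50,90,97]).round(4), 'X rng',np.percentile(X[k2],[2,98]).round(4),'Y rng',np.percentile(Y[k2],[2,98]).round(4))
if __name__=='__main__': h2(sys.argv[1],sys.argv[2],*map(float,sys.argv[3:7]))
E
python3 held2.py 1 short_tote .462 .2538 183 .152
python3 - <<'E'
import cv2,numpy as np
a=cv2.imread('pics/scene1.png')[80:200,290:410]; b=cv2.imread('pics/top1.png')[240:340,180:280]
cv2.imwrite('pics/c1.png',np.hstack([cv2.resize(a,(400,400),interpolation=2),cv2.resize(b,(400,400),interpolation=2)]))
E
```

```text
top [  0.4598   0.252  183.542 ] 0.0015 39
  z97 [0.1506 0.1547 0.156 ] X rng [-0.0463 -0.0231] Y rng [0.0167 0.031 ]
scn [  0.4627   0.2507 182.6272] 0.001 156
  z97 [0.1482 0.1519 0.1527] X rng [-0.0486  0.0607] Y rng [-0.0291  0.0338]
```

View pics/c1.png

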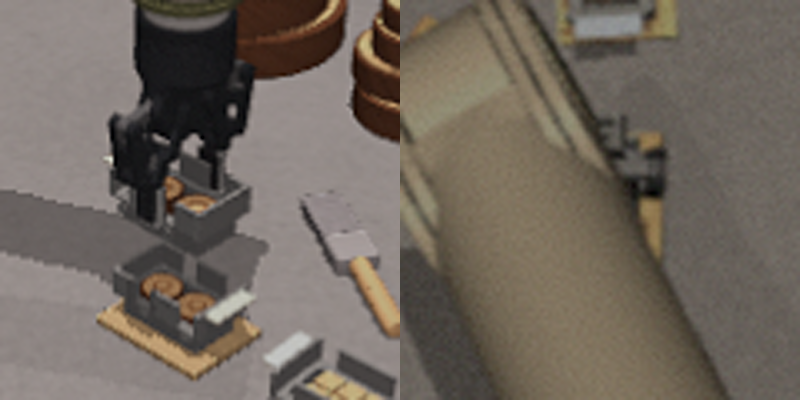

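```bash
python3 d.py .4608 .2567 .069 93.2
```

```text
dpos [0.0012 0.0029 0.0623] turn [ 0.0004  0.0008 -0.0068]
```

Converted, 0.06 m / 0.6 = 0.1, 0.003 m / 0.6 = 0.005, -0.005 rad / 2 = -0.0025.

Emit:
move_arm(
  plan=[
    {"delta_pos": [0.002, 0.005, 0.0167], "turn": [0, 0, -0.0025], "fingers": 0.6},
    {"delta_pos": [0.002, 0.005, 0.0417], "turn": [0, 0, -0.0025], "fingers": 0.6},
    {"delta_pos": [0.002, 0.005, 0.0667], "turn": [0, 0, -0.0025], "fingers": 0.6},
    {"delta_pos": [0.002, 0.005, 0.0783], "turn": [0, 0, -0.0025], "fingers": 0.6},
    {"delta_pos": [0.002, 0.005, 0.085], "turn": [0, 0, -0.0025], "fingers": 0.6},
    {"delta_pos": [0.002, 0.005, 0.09], "turn": [0, 0, -0.0025], "fingers": 0.6},
    {"delta_pos": [0.002, 0.005, 0.095], "turn": [0, 0, -0.0025], "fingers": 0.6},
    {"delta_pos": [0.002, 0.005, 0.0983], "turn": [0, 0, -0.0025], "fingers": 0.6},
    {"delta_pos": [0.002, 0.005, 0.1], "turn": [0, 0, -0.0025], "fingers": 0.6},
    {"delta_pos": [0.002, 0.005, 0.1], "turn": [0, 0, -0.0025], "fingers": 0.6},
  ],
)

```text
clock: 7.08
position: [0.4603, 0.2576, 0.0713]
ee_rot: [-0.028, 1.0, 0.0, 0.0]
ft_force: [0.1, 1.0, -2.0]
grip_width: 0.692
grasp_force: 44.2
```

```bash
python3 held.py 2 short_tote .4627 .2507 183; python3 d.py .4608 .2567 .069 93.2; python3 held2.py 2 short_tote .462 .2538 183 .093
```

```text
TCP [0.4604 0.2577 0.0715] yawquat [-0.028  1.     0.     0.   ] zt 0.092
top [  0.4563   0.2523 189.1537] 0.001 32
scn [  0.4608   0.2545 183.3194] 0.0022 267
both [  0.4604   0.2548 183.3137] 0.0021 299
dpos [-0.0004 -0.001   0.0025] turn [0.0008 0.001  0.0004]
top [  0.4569   0.2535 187.3081] 0.0012 30
  z97 [0.0922 0.097  0.0979] X rng [-0.0448 -0.0243] Y rng [0.0106 0.0264]
scn [  0.4607   0.2537 184.0104] 0.0011 132
  z97 [0.0882 0.0912 0.0919] X rng [-0.047   0.0601] Y rng [-0.0318  0.0304]
```

Converted, 0.0025 m / 0.6 = 0.0042, 0.001 m / 0.6 = 0.0017.

Emit:
move_arm(
  plan=[
    {"delta_pos": [0, 0, 0.0017], "turn": [0, 0, 0], "fingers": 0.6},
    {"delta_pos": [0, 0, 0.0033], "turn": [0, 0, 0], "fingers": 0.6},
    {"delta_pos": [0, 0, 0.0042], "turn": [0, 0, 0], "fingers": 0.6},
    {"delta_pos": [0, 0, 0.0042], "turn": [0, 0, 0], "fingers": 0.6},
  ],
)

```text
clock: 7.68
position: [0.4604, 0.2576, 0.0694]
ee_rot: [-0.028, 1.0, 0.0, 0.0]
ft_force: [-2.5, -1.5, 5.5]
grip_width: 0.691
grasp_force: 45.2
```

Contact with upward force at the expected height, so it is seated. Releasing and rising.

Converted, -0.13 m / 0.6 = -0.2167, -0.09 m / 0.6 = -0.15.

Emit:
move_arm(
  plan=[
    {"delta_pos": [0, 0, 0], "turn": [0, 0, 0], "fingers": 0},
    {"delta_pos": [0, 0, 0], "turn": [0, 0, 0], "fingers": 0},
    {"delta_pos": [0, 0, 0], "turn": [0, 0, 0], "fingers": 0},
    {"delta_pos": [0, 0, 0], "turn": [0, 0, 0], "fingers": 0},
    {"delta_pos": [0, 0, -0.0167], "turn": [0, 0, 0], "fingers": 0},
    {"delta_pos": [0, 0, -0.0667], "turn": [0, 0, 0], "fingers": 0},
    {"delta_pos": [0, 0, -0.15], "turn": [0, 0, 0], "fingers": 0},
    {"delta_pos": [0, 0, -0.2167], "turn": [0, 0, 0], "fingers": 0},
    {"delta_pos": [0, 0, -0.2167], "turn": [0, 0, 0], "fingers": 0},
  ],
)

```text
clock: 8.8
position: [0.4618, 0.2584, 0.2029]
ee_rot: [-0.028, 1.0, 0.002, 0.003]
ft_force: [-0.2, 1.0, -0.0]
grip_width: 0.995
grasp_force: 0.0
```

```bash
python3 d.py .6457 -.2393 .15 69.8; python3 -c "
from workcell import get_obs;print(get_obs()['joint_pos'].round(2))"; python3 held.py 3 short_tote .4608 .254 183 .090
```

```text
dpos [-0.1554 -0.5075  0.0518] turn [0.0054 0.0055 0.4086]
[-0.66  0.14  0.07  1.78 -0.01  1.21  1.04]
TCP [0.4602 0.2575 0.1992] yawquat [-0.028  1.     0.001  0.001] zt 0.09
top [  0.4579   0.2567 187.0216] 0.0012 26
scn [  0.4612   0.2544 182.5778] 0.0009 334
both [  0.4611   0.2546 182.3703] 0.001 360
```

Converted, -0.5075 m / 0.6 = -0.8458, 0.01 m / 0.6 = 0.0167, 0.14 rad / 2 = 0.07.

Emit:
move_arm(
  plan=[
    {"delta_pos": [-0.0333, -0.0833, 0], "turn": [0, 0, 0.02], "fingers": 0},
    {"delta_pos": [-0.0583, -0.1833, 0.0167], "turn": [0, 0, 0.045], "fingers": 0},
    {"delta_pos": [-0.0883, -0.2833, 0.0333], "turn": [0, 0, 0.07], "fingers": 0},
    {"delta_pos": [-0.1183, -0.3833, 0.05], "turn": [0, 0, 0.095], "fingers": 0},
    {"delta_pos": [-0.1483, -0.4833, 0.0667], "turn": [0, 0, 0.12], "fingers": 0},
    {"delta_pos": [-0.1783, -0.5833, 0.0833], "turn": [0, 0, 0.145], "fingers": 0},
    {"delta_pos": [-0.21, -0.6833, 0.0833], "turn": [0, 0, 0.17], "fingers": 0},
    {"delta_pos": [-0.24, -0.7833, 0.0833], "turn": [0, 0, 0.19], "fingers": 0},
    {"delta_pos": [-0.2592, -0.8458, 0.0833], "turn": [0, 0, 0.204], "fingers": 0},
    {"delta_pos": [-0.2592, -0.8458, 0.0833], "turn": [0, 0, 0.204], "fingers": 0},
    {"delta_pos": [-0.2592, -0.8458, 0.0833], "turn": [0, 0, 0.204], "fingers": 0},
    {"delta_pos": [-0.2592, -0.8458, 0.0833], "turn": [0, 0, 0.204], "fingers": 0},
  ],
)

```text
clock: 10.4
position: [0.644, -0.2386, 0.1482]
ee_rot: [0.174, 0.985, 0.001, -0.0]
ft_force: [-0.3, -0.0, -0.6]
grip_width: 1.001
grasp_force: 0.0
```

```bash
python3 d.py .6457 -.2393 .025 69.8; python3 -c "
from h import *
snap('top','top4');snap('scene','scene4')"; python3 d.py .6457 -.2393 .025 69.8; python3 held.py 5 short_tote .459 .256 183 .090
```

```text
dpos [-0.0019 -0.0003  0.1232] turn [ 0.0017 -0.0005  0.0028]
dpos [-0.0016  0.      0.1236] turn [0.0016 0.0003 0.0026]
TCP [ 0.6441 -0.2395  0.1488] yawquat [0.174 0.985 0.001 0.   ] zt 0.09
top [  0.4591   0.2565 184.3287] 0.0006 280
scn [  0.4617   0.2545 182.8541] 0.0009 339
both [  0.4605   0.2554 183.109 ] 0.0008 619
```

Converted, 0.1235 m / 0.6 = 0.2058, 0.11 m / 0.6 = 0.1833, 0.0025 rad / 2 = 0.0013.

Emit:
move_arm(
  plan=[
    {"delta_pos": [-0.0025, 0, 0.0667], "turn": [0.0008, 0, 0.0013], "fingers": 0},
    {"delta_pos": [-0.0025, 0, 0.1333], "turn": [0.0008, 0, 0.0013], "fingers": 0},
    {"delta_pos": [-0.0025, 0, 0.1833], "turn": [0.0008, 0, 0.0013], "fingers": 0},
    {"delta_pos": [-0.0025, 0, 0.2058], "turn": [0.0008, 0, 0.0013], "fingers": 0},
    {"delta_pos": [-0.0025, 0, 0.2058], "turn": [0.0008, 0, 0.0013], "fingers": 0},
    {"delta_pos": [-0.0025, 0, 0.2058], "turn": [0.0008, 0, 0.0013], "fingers": 0},
  ],
)

```text
clock: 11.35
position: [0.6464, -0.2412, 0.0268]
ee_rot: [0.176, 0.984, -0.0, 0.001]
ft_force: [0.0, -0.5, 0.4]
grip_width: 1.003
grasp_force: 0.0
```

Emit:
move_arm(
  plan=[
    {"delta_pos": [0, 0, 0], "turn": [0, 0, 0], "fingers": 0.6},
    {"delta_pos": [0, 0, 0], "turn": [0, 0, 0], "fingers": 0.6},
    {"delta_pos": [0, 0, 0], "turn": [0, 0, 0], "fingers": 0.6},
    {"delta_pos": [0, 0, 0], "turn": [0, 0, 0], "fingers": 0.6},
    {"delta_pos": [0, 0, 0], "turn": [0, 0, 0], "fingers": 0.6},
    {"delta_pos": [0, 0, 0], "turn": [0, 0, 0], "fingers": 0.6},
  ],
  force=40,
)

```text
clock: 12.1
position: [0.6463, -0.2409, 0.0264]
ee_rot: [0.176, 0.984, -0.0, 0.001]
ft_force: [0.1, 1.3, 6.4]
grip_width: 0.699
grasp_force: 45.1
```

Emit:
move_arm(
  plan=[
    {"delta_pos": [0, 0, -0.0333], "turn": [0, 0, 0], "fingers": 0.6},
    {"delta_pos": [0, 0, -0.0833], "turn": [0, 0, 0], "fingers": 0.6},
    {"delta_pos": [0, 0, -0.15], "turn": [0, 0, 0], "fingers": 0.6},
    {"delta_pos": [0, 0, -0.175], "turn": [0, 0, 0], "fingers": 0.6},
    {"delta_pos": [0, 0, -0.175], "turn": [0, 0, 0], "fingers": 0.6},
    {"delta_pos": [0, 0, -0.175], "turn": [0, 0, 0], "fingers": 0.6},
  ],
)

```text
clock: 12.85
position: [0.6446, -0.2403, 0.1283]
ee_rot: [0.176, 0.984, -0.0, -0.001]
ft_force: [-0.6, 0.5, -4.3]
grip_width: 0.697
grasp_force: 44.2
```

```bash
python3 d.py .650 .2595 .13 95.4; python3 held2.py 5 middle_tote .6457 -.2393 -20.2 .046; python3 held.py 6 middle_tote .6457 -.2393 -20.2;python3 held2.py 6 middle_tote .6457 -.2393 -20.2 .151
```

```text
dpos [ 0.1683  0.4706 -0.0016] turn [-2.000e-04 -2.300e-03 -4.484e-01]
top [  0.6457  -0.2393 -20.2   ] nan 0
TCP [ 0.6447 -0.2404  0.1283] yawquat [ 0.176  0.984 -0.    -0.001] zt 0.149
top [  0.6525  -0.2268 -20.2097] 0.0 1
scn [  0.6443  -0.2422 -19.5452] 0.0007 469
both [  0.6443  -0.2421 -19.6251] 0.0007 470
top [  0.6457  -0.2393 -20.2   ] nan 0
  return _methods._mean(a, axis=axis, dtype=dtype,
  ret = ret.dtype.type(ret / rcount)
Traceback (most recent call last):
  File "held2.py", line 10, in <module>
    if __name__=='__main__': h2(sys.argv[1],sys.argv[2],*map(float,sys.argv[3:7]))
                             ~~^^^^^^^^^^^^^^^^^^^^^^^^^^^^^^^^^^^^^^^^^^^^^^^^^^^
  File "held2.py", line 9, in h2
    k2=k&(P[:,2]>zt-.012)&(P[:,2]<zt+.01); print('  z97',np.percentile(P[k2,2],[50,90,97]).round(4), 'X rng',np.percentile(X[k2],[2,98]).round(4),'Y rng',np.percentile(Y[k2],[2,98]).round(4))
                                                         ~~~~~~~~~~~~~^^^^^^^^^^^^^^^^^^^^
IndexError: index -1 is out of bounds for axis 0 with size 0
  return _methods._mean(a, axis=axis, dtype=dtype,
  ret = ret.dtype.type(ret / rcount)
Traceback (most recent call last):
  File "held2.py", line 10, in <module>
    if __name__=='__main__': h2(sys.argv[1],sys.argv[2],*map(float,sys.argv[3:7]))
                             ~~^^^^^^^^^^^^^^^^^^^^^^^^^^^^^^^^^^^^^^^^^^^^^^^^^^^
  File "held2.py", line 9, in h2
    k2=k&(P[:,2]>zt-.012)&(P[:,2]<zt+.01); print('  z97',np.percentile(P[k2,2],[50,90,97]).round(4), 'X rng',np.percentile(X[k2],[2,98]).round(4),'Y rng',np.percentile(Y[k2],[2,98]).round(4))
                                                         ~~~~~~~~~~~~~^^^^^^^^^^^^^^^^^^^^
IndexError: index -1 is out of bounds for axis 0 with size 0
```

Converted, 0.4705 m / 0.6 = 0.7842, 0.01 m / 0.6 = 0.0167, -0.448 rad / 2 = -0.224.

Emit:
move_arm(
  plan=[
    {"delta_pos": [0.0167, 0.05, -0.0025], "turn": [0, 0, -0.015], "fingers": 0.6},
    {"delta_pos": [0.0483, 0.1333, -0.0025], "turn": [0, 0, -0.04], "fingers": 0.6},
    {"delta_pos": [0.08, 0.225, -0.0025], "turn": [0, 0, -0.065], "fingers": 0.6},
    {"delta_pos": [0.1133, 0.3167, -0.0025], "turn": [0, 0, -0.09], "fingers": 0.6},
    {"delta_pos": [0.1467, 0.4083, -0.0025], "turn": [0, 0, -0.115], "fingers": 0.6},
    {"delta_pos": [0.1783, 0.5, -0.0025], "turn": [0, 0, -0.14], "fingers": 0.6},
    {"delta_pos": [0.2117, 0.5917, -0.0025], "turn": [0, 0, -0.165], "fingers": 0.6},
    {"delta_pos": [0.245, 0.6833, -0.0025], "turn": [0, 0, -0.195], "fingers": 0.6},
    {"delta_pos": [0.2683, 0.75, -0.0025], "turn": [0, 0, -0.215], "fingers": 0.6},
    {"delta_pos": [0.2808, 0.7842, -0.0025], "turn": [0, 0, -0.224], "fingers": 0.6},
    {"delta_pos": [0.2808, 0.7842, -0.0025], "turn": [0, 0, -0.224], "fingers": 0.6},
    {"delta_pos": [0.2808, 0.7842, -0.0025], "turn": [0, 0, -0.224], "fingers": 0.6},
  ],
)

```text
clock: 14.45
position: [0.6512, 0.2563, 0.1309]
ee_rot: [-0.045, 0.999, -0.001, -0.0]
ft_force: [-0.3, -0.7, -2.2]
grip_width: 0.689
grasp_force: 44.2
```

```bash
sed -i "s/^        k2=/        if k.sum()<30: continue\n        k2=/" held2.py; python3 held.py 7 middle_tote .651 .258 5.4; python3 held2.py 7 middle_tote .651 .258 5.4 .151 2>&1 | tail -4; python3 d.py .650 .2595 .13 95.4
```

```text
TCP [0.6513 0.2564 0.1313] yawquat [-0.045  0.999 -0.001  0.   ] zt 0.152
top [ 0.6499  0.25   10.3831] 0.0008 33
scn [0.6517 0.2526 4.4005] 0.0013 428
both [0.6515 0.2525 4.4053] 0.0012 461
top [  0.6773   0.2955 -64.849 ] 0.0 26
  z97 [0.1484 0.1528 0.1556] X rng [0.0363 0.0737] Y rng [-0.0326 -0.018 ]
scn [0.6517 0.2527 4.3951] 0.0006 268
  z97 [0.1485 0.151  0.1519] X rng [-0.0578  0.0725] Y rng [-0.0359  0.0246]
dpos [0.001  0.0032 0.0013] turn [-0.0019  0.0002 -0.0037]
```

Converted, 0.045 m / 0.6 = 0.075, 0.003 m / 0.6 = 0.005, -0.012 rad / 2 = -0.006.

Emit:
move_arm(
  plan=[
    {"delta_pos": [0, 0.005, 0.0167], "turn": [0, 0, -0.006], "fingers": 0.6},
    {"delta_pos": [0, 0.005, 0.05], "turn": [0, 0, -0.006], "fingers": 0.6},
    {"delta_pos": [0, 0.005, 0.0667], "turn": [0, 0, -0.006], "fingers": 0.6},
    {"delta_pos": [0, 0.005, 0.075], "turn": [0, 0, -0.006], "fingers": 0.6},
    {"delta_pos": [0, 0.005, 0.075], "turn": [0, 0, -0.006], "fingers": 0.6},
    {"delta_pos": [0, 0.005, 0.075], "turn": [0, 0, -0.006], "fingers": 0.6},
  ],
)

```text
clock: 15.3
position: [0.6508, 0.262, 0.0869]
ee_rot: [-0.053, 0.999, -0.0, 0.001]
ft_force: [-0.0, 0.4, -2.5]
grip_width: 0.696
grasp_force: 44.2
```

```bash
python3 held.py 8 middle_tote .6515 .2565 5.4;  python3 held2.py 8 middle_tote .651 .258 5.4 .105 2>&1 | tail -2; python3 d.py .651 .2604 .07 96
```

```text
TCP [0.6507 0.2621 0.0869] yawquat [-0.053  0.999 -0.     0.001] zt 0.107
top [ 0.6472  0.2549 11.3544] 0.0006 30
scn [0.6516 0.2583 5.8621] 0.0012 410
both [0.6515 0.2583 5.9944] 0.0011 440
scn [0.6516 0.2585 5.8829] 0.0006 274
  z97 [0.1036 0.1066 0.1074] X rng [-0.057   0.0724] Y rng [-0.0308  0.0317]
dpos [-0.0001 -0.0017  0.0169] turn [-0.0004  0.0011  0.001 ]
```

Converted, 0.0165 m / 0.6 = 0.0275, 0.008 m / 0.6 = 0.0133, 0.005 rad / 2 = 0.0025.

Emit:
move_arm(
  plan=[
    {"delta_pos": [0, -0.0027, 0], "turn": [0, 0, 0.0025], "fingers": 0.6},
    {"delta_pos": [0, -0.0027, 0.0067], "turn": [0, 0, 0.0025], "fingers": 0.6},
    {"delta_pos": [0, -0.0027, 0.0133], "turn": [0, 0, 0.0025], "fingers": 0.6},
    {"delta_pos": [0, -0.0027, 0.02], "turn": [0, 0, 0.0025], "fingers": 0.6},
    {"delta_pos": [0, -0.0027, 0.0233], "turn": [0, 0, 0.0025], "fingers": 0.6},
    {"delta_pos": [0, -0.0027, 0.0258], "turn": [0, 0, 0.0025], "fingers": 0.6},
    {"delta_pos": [0, -0.0027, 0.0275], "turn": [0, 0, 0.0025], "fingers": 0.6},
    {"delta_pos": [0, -0.0027, 0.0275], "turn": [0, 0, 0.0025], "fingers": 0.6},
  ],
)

```text
clock: 16.4
position: [0.6506, 0.2603, 0.0704]
ee_rot: [-0.05, 0.999, -0.0, 0.0]
ft_force: [-4.4, -1.5, 3.4]
grip_width: 0.694
grasp_force: 44.8
```

```bash
python3 held.py 9 middle_tote .6515 .2565 5.4
```

```text
TCP [0.6507 0.2604 0.0704] yawquat [-0.05   0.999 -0.     0.   ] zt 0.091
top [0.6471 0.2543 9.6329] 0.0006 34
scn [0.651  0.257  4.7563] 0.0013 382
both [0.6506 0.2569 4.9104] 0.0013 416
```

Seated at the expected height with light contact. Releasing and rising.

Converted, -0.13 m / 0.6 = -0.2167, -0.09 m / 0.6 = -0.15.

Emit:
move_arm(
  plan=[
    {"delta_pos": [0, 0, 0], "turn": [0, 0, 0], "fingers": 0},
    {"delta_pos": [0, 0, 0], "turn": [0, 0, 0], "fingers": 0},
    {"delta_pos": [0, 0, 0], "turn": [0, 0, 0], "fingers": 0},
    {"delta_pos": [0, 0, 0], "turn": [0, 0, 0], "fingers": 0},
    {"delta_pos": [0, 0, -0.0167], "turn": [0, 0, 0], "fingers": 0},
    {"delta_pos": [0, 0, -0.0667], "turn": [0, 0, 0], "fingers": 0},
    {"delta_pos": [0, 0, -0.15], "turn": [0, 0, 0], "fingers": 0},
    {"delta_pos": [0, 0, -0.2167], "turn": [0, 0, 0], "fingers": 0},
    {"delta_pos": [0, 0, -0.2167], "turn": [0, 0, 0], "fingers": 0},
  ],
)

```text
clock: 17.62
position: [0.6524, 0.2609, 0.205]
ee_rot: [-0.05, 0.999, 0.001, 0.004]
ft_force: [-0.8, 0.2, 0.1]
grip_width: 0.999
grasp_force: 0.0
```

```bash
python3 d.py .4577 .0142 .16 -92.7; python3 -c "
from workcell import get_obs;print(get_obs()['joint_pos'].round(2))"
```

```text
dpos [ 0.2188 -0.226   0.043 ] turn [-0.0108  0.0035 -2.9939]
[-0.59  0.52  0.21  1.29 -0.11  1.33  1.29]
```

Converted, -0.226 m / 0.6 = -0.3767, 0.11 m / 0.6 = 0.1833, 1.65 rad / 2 = 0.825.

Emit:
move_arm(
  plan=[
    {"delta_pos": [0.0333, -0.0333, 0], "turn": [0, 0, 0.075], "fingers": 0},
    {"delta_pos": [0.0733, -0.075, 0], "turn": [0, 0, 0.165], "fingers": 0},
    {"delta_pos": [0.11, -0.1133, 0.0167], "turn": [0, 0, 0.25], "fingers": 0},
    {"delta_pos": [0.1467, -0.15, 0.0333], "turn": [0, 0, 0.335], "fingers": 0},
    {"delta_pos": [0.1833, -0.1883, 0.0333], "turn": [0, 0, 0.42], "fingers": 0},
    {"delta_pos": [0.22, -0.2267, 0.05], "turn": [0, 0, 0.505], "fingers": 0},
    {"delta_pos": [0.2567, -0.265, 0.05], "turn": [0, 0, 0.59], "fingers": 0},
    {"delta_pos": [0.2933, -0.3017, 0.0667], "turn": [0, 0, 0.675], "fingers": 0},
    {"delta_pos": [0.3333, -0.3417, 0.0667], "turn": [0, 0, 0.76], "fingers": 0},
    {"delta_pos": [0.365, -0.3767, 0.0717], "turn": [0, 0, 0.825], "fingers": 0},
  ],
)

```text
clock: 18.88
position: [0.4543, 0.0126, 0.1566]
ee_rot: [0.701, 0.713, -0.0, 0.0]
ft_force: [0.6, -0.0, -0.2]
grip_width: 1.003
grasp_force: 0.0
```

Converted, 1.64 rad / 2 = 0.82.

Emit:
move_arm(
  plan=[
    {"delta_pos": [0, 0, 0], "turn": [0, 0, 0.09], "fingers": 0},
    {"delta_pos": [0, 0, 0], "turn": [0, 0, 0.18], "fingers": 0},
    {"delta_pos": [0, 0, 0], "turn": [0, 0, 0.27], "fingers": 0},
    {"delta_pos": [0, 0, 0], "turn": [0, 0, 0.36], "fingers": 0},
    {"delta_pos": [0, 0, 0], "turn": [0, 0, 0.45], "fingers": 0},
    {"delta_pos": [0, 0, 0], "turn": [0, 0, 0.54], "fingers": 0},
    {"delta_pos": [0, 0, 0], "turn": [0, 0, 0.63], "fingers": 0},
    {"delta_pos": [0, 0, 0], "turn": [0, 0, 0.72], "fingers": 0},
    {"delta_pos": [0, 0, 0], "turn": [0, 0, 0.79], "fingers": 0},
    {"delta_pos": [0, 0, 0], "turn": [0, 0, 0.82], "fingers": 0},
    {"delta_pos": [0, 0, 0], "turn": [0, 0, 0.82], "fingers": 0},
    {"delta_pos": [0, 0, 0], "turn": [0, 0, 0.82], "fingers": 0},
  ],
)

```text
clock: 20.38
position: [0.4552, 0.0135, 0.1568]
ee_rot: [1.0, -0.023, 0.0, 0.0]
ft_force: [0.4, -0.3, -0.6]
grip_width: 1.001
grasp_force: 0.0
```

```bash
python3 d.py .4578 .0142 .025 -92.7; python3 -c "
from workcell import get_obs;print(get_obs()['joint_pos'].round(2))"; python3 held.py 10 middle_tote .65 .258 5.4 .09;python3 held.py 10 middle_tote .65 .258 5.4 .09 | tail -1;python3 d.py .4578 .0142 .025 -92.7
```

```text
dpos [ 0.0025 -0.0009  0.1318] turn [ 0.0006 -0.0001  0.0008]
[-0.64  0.01  0.52  2.02 -0.    1.11 -1.74]
TCP [0.4553 0.0135 0.1569] yawquat [ 1.    -0.023  0.     0.   ] zt 0.09
top [0.6492 0.2593 5.4442] 0.0007 329
scn [0.6518 0.2573 5.3005] 0.0009 422
both [0.6503 0.2579 5.221 ] 0.0009 751
both [0.6502 0.2581 5.5129] 0.001 757
dpos [ 0.0024 -0.0009  0.1319] turn [ 0.0007 -0.0002 -0.    ]
```

Middle tote is seated and aligned. Now gripping the long tote.

Converted, 0.131 m / 0.6 = 0.2183, 0.0024 m / 0.6 = 0.004.

Emit:
move_arm(
  plan=[
    {"delta_pos": [0.004, -0.0017, 0.0667], "turn": [0, 0, 0], "fingers": 0},
    {"delta_pos": [0.004, -0.0017, 0.1333], "turn": [0, 0, 0], "fingers": 0},
    {"delta_pos": [0.004, -0.0017, 0.1917], "turn": [0, 0, 0], "fingers": 0},
    {"delta_pos": [0.004, -0.0017, 0.2183], "turn": [0, 0, 0], "fingers": 0},
    {"delta_pos": [0.004, -0.0017, 0.2183], "turn": [0, 0, 0], "fingers": 0},
    {"delta_pos": [0.004, -0.0017, 0.2183], "turn": [0, 0, 0], "fingers": 0},
  ],
)

```text
clock: 21.32
position: [0.4588, 0.0144, 0.0271]
ee_rot: [1.0, -0.024, 0.001, 0.0]
ft_force: [0.6, 0.5, 0.0]
grip_width: 0.998
grasp_force: 0.0
```

Emit:
move_arm(
  plan=[
    {"delta_pos": [0, 0, 0], "turn": [0, 0, 0], "fingers": 0.6},
    {"delta_pos": [0, 0, 0], "turn": [0, 0, 0], "fingers": 0.6},
    {"delta_pos": [0, 0, 0], "turn": [0, 0, 0], "fingers": 0.6},
    {"delta_pos": [0, 0, 0], "turn": [0, 0, 0], "fingers": 0.6},
    {"delta_pos": [0, 0, 0], "turn": [0, 0, 0], "fingers": 0.6},
    {"delta_pos": [0, 0, 0], "turn": [0, 0, 0], "fingers": 0.6},
  ],
  force=45,
)

```text
clock: 22.08
position: [0.4585, 0.0144, 0.0269]
ee_rot: [1.0, -0.024, 0.001, -0.0]
ft_force: [-3.1, -0.8, 9.0]
grip_width: 0.697
grasp_force: 47.7
```

Converted, -0.105 m / 0.6 = -0.175, -0.09 m / 0.6 = -0.15.

Emit:
move_arm(
  plan=[
    {"delta_pos": [0, 0, -0.0333], "turn": [0, 0, 0], "fingers": 0.6},
    {"delta_pos": [0, 0, -0.0833], "turn": [0, 0, 0], "fingers": 0.6},
    {"delta_pos": [0, 0, -0.15], "turn": [0, 0, 0], "fingers": 0.6},
    {"delta_pos": [0, 0, -0.175], "turn": [0, 0, 0], "fingers": 0.6},
    {"delta_pos": [0, 0, -0.175], "turn": [0, 0, 0], "fingers": 0.6},
    {"delta_pos": [0, 0, -0.175], "turn": [0, 0, 0], "fingers": 0.6},
  ],
)

```text
clock: 22.82
position: [0.4569, 0.0143, 0.1295]
ee_rot: [1.0, -0.024, -0.001, 0.001]
ft_force: [-0.8, -0.1, -4.6]
grip_width: 0.692
grasp_force: 52.2
```

```bash
python3 d.py .4465 -.2612 .13 73.6;  python3 held.py 11 long_tote .4587 .012 -2.7
```

```text
dpos [ 2.700e-03  2.757e-01 -2.000e-04] turn [-2.4000e-03  2.2000e-03 -2.9029e+00]
TCP [0.457  0.0142 0.1295] yawquat [ 1.    -0.024 -0.001  0.001] zt 0.15
top [ 0.4587  0.012  -2.7   ] nan 0
scn [ 0.4567  0.0108 -1.5314] 0.0009 403
both [ 0.4567  0.0108 -1.5314] 0.0009 403
  return _methods._mean(a, axis=axis, dtype=dtype,
  ret = ret.dtype.type(ret / rcount)
```

Converted, 0.138 m / 0.6 = 0.23, 0.136 m / 0.6 = 0.2267, -1.45 rad / 2 = -0.725.

Emit:
move_arm(
  plan=[
    {"delta_pos": [0, 0.0167, 0], "turn": [0, 0, -0.05], "fingers": 0.6},
    {"delta_pos": [0, 0.0383, 0], "turn": [0, 0, -0.12], "fingers": 0.6},
    {"delta_pos": [0, 0.0633, 0], "turn": [0, 0, -0.2], "fingers": 0.6},
    {"delta_pos": [0, 0.0883, 0], "turn": [0, 0, -0.28], "fingers": 0.6},
    {"delta_pos": [0, 0.1133, 0], "turn": [0, 0, -0.36], "fingers": 0.6},
    {"delta_pos": [0, 0.1383, 0], "turn": [0, 0, -0.44], "fingers": 0.6},
    {"delta_pos": [0, 0.1633, 0], "turn": [0, 0, -0.52], "fingers": 0.6},
    {"delta_pos": [0, 0.1883, 0], "turn": [0, 0, -0.6], "fingers": 0.6},
    {"delta_pos": [0, 0.2117, 0], "turn": [0, 0, -0.67], "fingers": 0.6},
    {"delta_pos": [0, 0.2267, 0], "turn": [0, 0, -0.715], "fingers": 0.6},
    {"delta_pos": [0, 0.23, 0], "turn": [0, 0, -0.725], "fingers": 0.6},
    {"delta_pos": [0, 0.23, 0], "turn": [0, 0, -0.725], "fingers": 0.6},
  ],
)

```text
clock: 24.42
position: [0.451, -0.1233, 0.1305]
ee_rot: [0.765, 0.645, -0.001, 0.0]
ft_force: [-0.8, 0.0, -4.0]
grip_width: 0.692
grasp_force: 52.0
```

```bash
python3 d.py .4465 -.2612 .13 73.6
```

```text
dpos [-0.1367  0.0189  0.0006] turn [-1.1000e-03  3.0000e-04 -1.4546e+00]
```

Converted, -0.1365 m / 0.6 = -0.2275, 0.001 m / 0.6 = 0.0017, -1.454 rad / 2 = -0.727.

Emit:
move_arm(
  plan=[
    {"delta_pos": [-0.0167, 0.0017, 0], "turn": [0, 0, -0.05], "fingers": 0.6},
    {"delta_pos": [-0.0383, 0.005, 0], "turn": [0, 0, -0.12], "fingers": 0.6},
    {"delta_pos": [-0.0633, 0.0083, 0], "turn": [0, 0, -0.2], "fingers": 0.6},
    {"delta_pos": [-0.0883, 0.0117, 0], "turn": [0, 0, -0.28], "fingers": 0.6},
    {"delta_pos": [-0.1133, 0.015, 0], "turn": [0, 0, -0.36], "fingers": 0.6},
    {"delta_pos": [-0.1383, 0.0183, 0], "turn": [0, 0, -0.44], "fingers": 0.6},
    {"delta_pos": [-0.1633, 0.0217, 0], "turn": [0, 0, -0.52], "fingers": 0.6},
    {"delta_pos": [-0.1883, 0.025, 0], "turn": [0, 0, -0.6], "fingers": 0.6},
    {"delta_pos": [-0.21, 0.0283, 0], "turn": [0, 0, -0.67], "fingers": 0.6},
    {"delta_pos": [-0.2275, 0.0317, 0.0008], "turn": [0, 0, -0.727], "fingers": 0.6},
    {"delta_pos": [-0.2275, 0.0317, 0.0008], "turn": [0, 0, -0.727], "fingers": 0.6},
    {"delta_pos": [-0.2275, 0.0317, 0.0008], "turn": [0, 0, -0.727], "fingers": 0.6},
  ],
)

```text
clock: 25.92
position: [0.4472, -0.2604, 0.1304]
ee_rot: [0.143, 0.99, -0.0, -0.0]
ft_force: [0.0, 0.6, -3.8]
grip_width: 0.697
grasp_force: 51.9
```

Converted, 0.04 m / 0.6 = 0.0667, 0.03 m / 0.6 = 0.05.

Emit:
move_arm(
  plan=[
    {"delta_pos": [0, 0, 0.025], "turn": [0, 0, 0], "fingers": 0.6},
    {"delta_pos": [0, 0, 0.05], "turn": [0, 0, 0], "fingers": 0.6},
    {"delta_pos": [0, 0, 0.0667], "turn": [0, 0, 0], "fingers": 0.6},
    {"delta_pos": [0, 0, 0.0667], "turn": [0, 0, 0], "fingers": 0.6},
    {"delta_pos": [0, 0, 0.0667], "turn": [0, 0, 0], "fingers": 0.6},
  ],
)

```text
clock: 26.55
position: [0.4473, -0.2614, 0.0908]
ee_rot: [0.142, 0.99, -0.0, 0.0]
ft_force: [-0.3, 0.4, -4.1]
grip_width: 0.689
grasp_force: 51.9
```

```bash
python3 held.py 12 long_tote .4475 -.263 163.6; python3 held2.py 12 long_tote .4475 -.263 163.6 .108; python3 d.py .4465 -.2612 .0709 73.6
```

```text
TCP [ 0.4474 -0.2615  0.091 ] yawquat [ 0.142  0.99  -0.     0.001] zt 0.112
top [  0.4476  -0.2588 161.9936] 0.001 42
scn [  0.4488  -0.2636 163.348 ] 0.0016 327
both [  0.4487  -0.2634 163.9432] 0.0017 369
top [  0.4475  -0.2596 162.9143] 0.0008 40
  z97 [0.1076 0.113  0.1155] X rng [-0.0693 -0.0139] Y rng [-0.0321 -0.0162]
scn [  0.4487  -0.2639 163.7891] 0.0012 232
  z97 [0.1059 0.1105 0.1117] X rng [-0.072  -0.0227] Y rng [-0.0292  0.0301]
dpos [0.001  0.     0.0201] turn [-0.0006  0.0013  0.0007]
```

View pics/scene12.png

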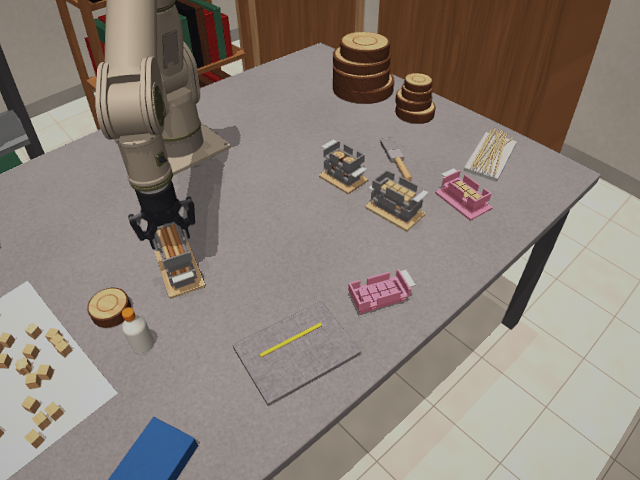

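Converted, 0.0203 m / 0.6 = 0.0338, 0.001 m / 0.6 = 0.0017.

Emit:
move_arm(
  plan=[
    {"delta_pos": [0.0017, 0, 0.005], "turn": [0, 0, 0], "fingers": 0.6},
    {"delta_pos": [0.0017, 0, 0.0117], "turn": [0, 0, 0], "fingers": 0.6},
    {"delta_pos": [0.0017, 0, 0.0183], "turn": [0, 0, 0], "fingers": 0.6},
    {"delta_pos": [0.0017, 0, 0.0233], "turn": [0, 0, 0], "fingers": 0.6},
    {"delta_pos": [0.0017, 0, 0.0283], "turn": [0, 0, 0], "fingers": 0.6},
    {"delta_pos": [0.0017, 0, 0.0317], "turn": [0, 0, 0], "fingers": 0.6},
    {"delta_pos": [0.0017, 0, 0.0338], "turn": [0, 0, 0], "fingers": 0.6},
    {"delta_pos": [0.0017, 0, 0.0338], "turn": [0, 0, 0], "fingers": 0.6},
  ],
)

```text
clock: 27.65
position: [0.4461, -0.261, 0.0709]
ee_rot: [0.142, 0.99, -0.0, 0.0]
ft_force: [-4.5, 2.4, 6.3]
grip_width: 0.693
grasp_force: 53.4
```

Converted, -0.13 m / 0.6 = -0.2167, -0.09 m / 0.6 = -0.15.

Emit:
move_arm(
  plan=[
    {"delta_pos": [0, 0, 0], "turn": [0, 0, 0], "fingers": 0},
    {"delta_pos": [0, 0, 0], "turn": [0, 0, 0], "fingers": 0},
    {"delta_pos": [0, 0, 0], "turn": [0, 0, 0], "fingers": 0},
    {"delta_pos": [0, 0, 0], "turn": [0, 0, 0], "fingers": 0},
    {"delta_pos": [0, 0, -0.0167], "turn": [0, 0, 0], "fingers": 0},
    {"delta_pos": [0, 0, -0.0667], "turn": [0, 0, 0], "fingers": 0},
    {"delta_pos": [0, 0, -0.15], "turn": [0, 0, 0], "fingers": 0},
    {"delta_pos": [0, 0, -0.2167], "turn": [0, 0, 0], "fingers": 0},
    {"delta_pos": [0, 0, -0.2167], "turn": [0, 0, 0], "fingers": 0},
  ],
)

```text
clock: 28.78
position: [0.4476, -0.2618, 0.2039]
ee_rot: [0.142, 0.99, -0.001, 0.003]
ft_force: [0.3, 0.1, -0.9]
grip_width: 0.998
grasp_force: 0.0
```

Converted, 0.25 m / 0.6 = 0.4167, 0.24 m / 0.6 = 0.4.

Emit:
move_arm(
  plan=[
    {"delta_pos": [0, 0.1, 0], "turn": [0, 0, 0], "fingers": 0},
    {"delta_pos": [0, 0.2, 0], "turn": [0, 0, 0], "fingers": 0},
    {"delta_pos": [0, 0.3, 0], "turn": [0, 0, 0], "fingers": 0},
    {"delta_pos": [0, 0.4, 0], "turn": [0, 0, 0], "fingers": 0},
    {"delta_pos": [0, 0.4167, 0], "turn": [0, 0, 0], "fingers": 0},
    {"delta_pos": [0, 0.4167, 0], "turn": [0, 0, 0], "fingers": 0},
    {"delta_pos": [0, 0.4167, 0], "turn": [0, 0, 0], "fingers": 0},
    {"delta_pos": [0, 0.4167, 0], "turn": [0, 0, 0], "fingers": 0},
  ],
)

```text
clock: 29.78
position: [0.5162, -0.0225, 0.2002]
ee_rot: [0.143, 0.99, -0.0, 0.0]
ft_force: [0.6, -0.0, 0.2]
grip_width: 0.998
grasp_force: 0.0
```

```bash
python3 held.py 13 long_tote .447 -.262 163.6 .09
python3 - <<'E'
from m import *
c,W,s,S,T=run('13')
for n,x,y,yaw,L in(('long',.4478,-.2636,163.6,.14),('mid',.6516,.2569,5.4,.118),('short',.4615,.254,183,.096)):
    p=np.radians(yaw); d=S[:,:2]-[x,y]; X=d@[np.cos(p),np.sin(p)];Y=d@[-np.sin(p),np.cos(p)]
    k=(S[:,2]>.07)&(np.abs(Y)<.03)
    for nm,m in(('tab end',(X>L/2-.012)&(X<L/2)),('far end',(X<-L/2+.012)&(X>-L/2))): print(n,nm,np.percentile(S[k&m,2],90).round(4),(k&m).sum())
E
python3 - <<'E'
import cv2,numpy as np
a=cv2.imread('pics/scene13.png'); 
cv2.imwrite('pics/c13.png',np.hstack([cv2.resize(a[210:310,120:220],(400,400),interpolation=2),cv2.resize(a[130:240,320:430],(400,400),interpolation=2)]))
E
```

```text
TCP [ 0.5163 -0.022   0.2002] yawquat [ 0.143  0.99  -0.     0.   ] zt 0.09
top [  0.4468  -0.2605 163.7527] 0.0009 383
scn [  0.4476  -0.2632 163.26  ] 0.0007 472
both [  0.4476  -0.2621 163.3972] 0.0008 855
long tab end 0.0898 141
long far end 0.09 224
mid tab end 0.0898 61
mid far end 0.0892 112
short tab end 0.0876 78
short far end 0.089 112
```

View pics/c13.png

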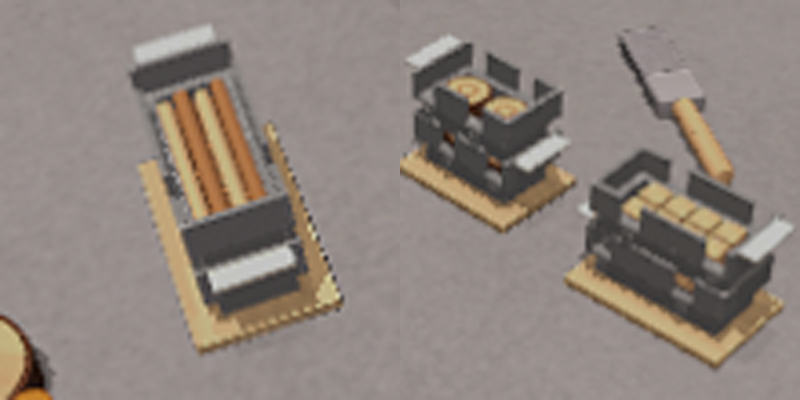

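All three totes sit level with rims at about 90 mm and tabs at opposite ends (long: upper tab at (175,45), lower at (250,270) in the crop), and the gripper is open and clear.

```bash
python3 -c "
from workcell import hand_in;print(hand_in())"
```

```text
the job is handed in; nothing more can be done
None
```

All three totes are stacked end for end on their matching bases and resting level, the gripper is open and clear of everything, and I handed the job in at about 30 s of the 93 s allowed.

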